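# Set four tasting beakers on their drip saucers

### The job

Get the table by the beer cooler ready for a tasting: stand each of the four plain stoneware beakers upright on the steel drip saucer of its own size, the smallest beaker on the smallest saucer and so on up to the largest on the largest, each flat on the saucer's floor inside the rim. Set them down gently without dropping any, and leave the mug with the handle and the stemmed goblet where they stand.

Things in the scene. Friction and masses are not known exactly. Their poses are not given: they have to be found in the camera images.
- beaker_1_center (a point): The smallest beaker: plain straight-sided round open cup of white stoneware, no handle, outside diameter 36 mm all the way up, height 64 mm, wall 4 mm, loose, standing upright on the table. This point is its centre, half-way up on the axis (32 mm above its underside); z points up to the open mouth.
- beaker_2_center (a point): The second smallest beaker: plain straight-sided round open cup of white stoneware, no handle, outside diameter 46 mm all the way up, height 84 mm, wall 4 mm, loose, standing upright on the table. This point is its centre, half-way up on the axis (42 mm above its underside); z points up to the open mouth.
- beaker_3_center (a point): The second largest beaker: plain straight-sided round open cup of white stoneware, no handle, outside diameter 56 mm all the way up, height 104 mm, wall 4 mm, loose, standing upright on the table. This point is its centre, half-way up on the axis (52 mm above its underside); z points up to the open mouth.
- beaker_4_center (a point): The largest beaker: plain straight-sided round open cup of white stoneware, no handle, outside diameter 66 mm all the way up, height 124 mm, wall 4 mm, loose, standing upright on the table. This point is its centre, half-way up on the axis (62 mm above its underside); z points up to the open mouth.
- saucer_1: The smallest drip saucer: shallow round steel dish fixed to the table, outside diameter 64 mm, inside diameter 56 mm, rim 8 mm high over the table, flat inner floor 4 mm over the table. Origin: centre of its underside, at table height; z up. It belongs to the beaker with the 36 mm foot.
- saucer_2: The second smallest drip saucer: shallow round steel dish fixed to the table, outside diameter 74 mm, inside diameter 66 mm, rim 8 mm high over the table, flat inner floor 4 mm over the table. Origin: centre of its underside, at table height; z up. It belongs to the beaker with the 46 mm foot.
- saucer_3: The second largest drip saucer: shallow round steel dish fixed to the table, outside diameter 84 mm, inside diameter 76 mm, rim 8 mm high over the table, flat inner floor 4 mm over the table. Origin: centre of its underside, at table height; z up. It belongs to the beaker with the 56 mm foot.
- saucer_4: The largest drip saucer: shallow round steel dish fixed to the table, outside diameter 94 mm, inside diameter 86 mm, rim 8 mm high over the table, flat inner floor 4 mm over the table. Origin: centre of its underside, at table height; z up. It belongs to the beaker with the 66 mm foot.
- mug_center (a point): Bystander, to be left alone: white stoneware mug, straight, 64 mm in diameter, 95 mm high, with a loop handle that reaches 63 mm from the axis towards its own +y. This point is on its axis, 47.5 mm up.
- goblet_center (a point): Bystander, to be left alone: white stoneware goblet with a round foot (64 mm), thin stem and bowl (62 mm), 119 mm high. This point is on its axis, 60 mm up.
Mind the look-alikes: they are no part of the job. Leave any blue or pink look-alike of the part that bears beaker_2_center alone.

How it is judged:
By the outcome, as a careful person would: the job done as asked, in the order asked, and still so for the second after the job is handed in, with the robot touching nothing.
It also fails if it takes over 118 s, if anything falls off the work surface, if the arm or the gripper's body presses on something with over 40 N, if the wrist force passes 120 N, or if a joint passes its speed limit or range.

### The arm

A 7-joint arm with a two-finger parallel gripper is mounted at the origin on the work surface. World frame = base frame: x ahead of the robot, y to its left, z up, the work surface at z = 0. Lengths are in m, angles in degrees, forces in N, time in s.
With the tool pointing down it reaches from about 0.425 to 0.875 m from the base axis. Payload 4.7 kg.
Tool frame: the origin (TCP) lies between the finger pads; the fingertips stand 8 mm ahead of it and the grasp point (between the pads) lies 11 mm behind it; z points along the fingers, y is the line along which they close (so a half turn about z gives the same grasp; the last joint's range is limited). The gripper opens to 87 mm and grips with 3 to 60 N. Pads are 19 mm wide; open, the fingers measure 117 mm over their backs; the gripper's body (75 mm by 190 mm) begins 51 mm behind the grasp point.
Start: joints at [67.099, 18.392, -4.016, 83.108, 1.295, 78.541, -3.26], TCP at [0.261, -0.595, 0.209] pointing down, gripper open.
Joint ranges: [-163.93, 163.93], [-17.29, 119.83], [-79.2, 71.16], [3.27, 140.29], [-89.18, 269.18], [5.43, 117.66], [-154.24, 154.24]. Speed limits (degrees/s): [147.25, 147.25, 180, 180, 180, 180, 180].

### API

Orientations are given as [roll, pitch, yaw] about the fixed x, y, z axes, in that order (R = Rz(yaw) Ry(pitch) Rx(roll)).
In Python, from cell import env, viewer gives the robot as it stands. The module is installed in compiled form; this text tells all that it offers.
- The arm moves only by the tool arm_command, never from a script. Its argument "series" is a list of rows, each a list of 2 entries, a list of its own where there are three numbers: the shift along the tool's x, y, z in mm, then the turn about the tool's z in rad. A call has exactly 5 rows; each row is the pose to reach, as a shift and turn from the pose commanded when the call began, along the tool's axes at that moment; what a row does not reach only later rows make up. A row lasts 1/10 s, in which the tool goes at most 50 mm and 8.59 degrees, less where a joint would pass 70% of its speed; a pose out of reach is approached as far as the arm can. A call with a gripper value outside its range is refused whole. "grip" is the gripper command: -1 is fully open, 1 is shut, values between are in proportion, set as the call begins (left out, the last holds). The fingers move at their own pace and stop on an object; "grip_force" is the grip in N (left out, the last holds). Time passes only in rows, so rows that repeat a pose let the fingers close, or fill a call up. It gives the time, the measured TCP pose, the force, the opening and the grip force at its end, in the units of the state.
- env.get_obs(): the state, without advancing time (a new reading comes with each control period).
- viewer.read_camera(name): name is "side" or "top" or "wrist"; returns (picture, depth): 384x512x3 uint8, blue, green, red; 384x512 float32, m along the optical axis (not along the pixel's ray), 0 where there is no reading.
- viewer.calibration(name): a dict with "K" (3x3 intrinsics, pixels), "dist" ([k1, k2, p1, p2, k3] as OpenCV has them; the pictures are not rectified), "T" (4x4, takes a point from camera to world coordinates); the wrist camera has in their place "hand_eye" (4x4, takes a point from camera to tool coordinates, whose origin is the TCP and whose axes are the flange's). Camera axes: x right, y up, looking along -z (the intrinsics and any distortion apply to the point x, -y, -z); pixel columns grow to the right and rows downward; lengths in m; the calibration is good to about 2 mm. A picture is of the moment at which its call begins: read the wrist's pose just before it. calibration takes no time and is no camera call.
- env.sign_off(): hands the job in; it is judged then, once.
The state is a dict: "time_s": time; "qpos": joint angles; "joint_velocities": joint speeds; "effort": joint torques, N m; "tool_pos": TCP position; "tool_rot": TCP orientation; "force": force on the tool from outside, world axes, zero at the start; "wrist_torque": the same for the moment, N m; "grip_width": finger opening in m; "grasp_force": force on a finger pad.
Only numpy, scipy, OpenCV 4.12 (cv2) and the standard library are available. Lean on these libraries where they do the work, as an engineer would, in place of code of your own. Each camera call takes 0.05 s, during which the arm holds its last target. There are 200 camera calls.

## Working session

There is one attempt and no reset: what is moved stays moved. The work goes in short steps, Python scripts to look and compute and a tool call to move; the robot and the scene stay as the last step left them, time stands still between calls to the robot, and variables do not carry over. Pictures are saved under pics/ and viewed, at most 14 in all, crops included, and the job is handed in when it is done.

Besides the shell and the picture viewer there is one more tool, called after "Request:" by a JSON object that holds its "name" and its "arguments", one argument or row to a line. arm_command: Moves the arm, as the interface text tells. Its arguments: {"type":"object","properties":{"series":{"type":"array"},"grip":{"type":"number"},"grip_force":{"type":"number"}},"required":["series"]}

```bash
mkdir -p pics; cat > a.py <<'E'
from cell import env, viewer
import cv2, numpy as np
np.set_printoptions(precision=4,suppress=True)
E
python3 - <<'E'
from a import *
o=env.get_obs()
for k in o: print(k,o[k])
for n in("top","side"):
    p,d=viewer.read_camera(n); cv2.imwrite(f"pics/{n}0.png",p); np.savez(f"{n}0.npz",p=p,d=d)
for n in("top","side","wrist"): print(viewer.calibration(n))
E
```

```text
time_s 0.0
qpos [67.0993 18.4396 -4.0166 83.1744  1.2947 78.5396 -3.2592]
joint_velocities [ 0.0506 -0.0331 -0.0775 -0.1145 -0.0252 -0.0876  0.0177]
effort [ -0.0012 -49.1284  -0.4046 -31.2525  -0.0638   0.0438   0.0002]
tool_pos [ 0.2611 -0.5946  0.2082]
tool_rot [-179.8916    0.0051   23.7122]
force [0.5608 0.4426 0.7371]
wrist_torque [-0.0124  0.0078 -0.0381]
grasp_force 0.0
grip_width 0.08724239714101745
{'K': array([[466.2574,   0.    , 259.0423],
       [  0.    , 466.2574, 188.6554],
       [  0.    ,   0.    ,   1.    ]]), 'dist': array([-0.0425,  0.    ,  0.    ,  0.    ,  0.    ]), 'T': array([[ 0.0935,  0.9716, -0.2172,  0.2524],
       [-0.9956,  0.0919, -0.0177, -0.0108],
       [ 0.0028,  0.2179,  0.976 ,  1.184 ],
       [ 0.    ,  0.    ,  0.    ,  1.    ]])}
{'K': array([[347.382 ,   0.    , 259.8055],
       [  0.    , 347.382 , 185.3481],
       [  0.    ,   0.    ,   1.    ]]), 'dist': array([0.0341, 0.    , 0.    , 0.    , 0.    ]), 'T': array([[ 0.7996,  0.456 , -0.3907,  0.1727],
       [-0.6003,  0.591 , -0.5388, -0.4448],
       [-0.0148,  0.6654,  0.7463,  0.6766],
       [ 0.    ,  0.    ,  0.    ,  1.    ]])}
{'K': array([[331.4496,   0.    , 257.8401],
       [  0.    , 331.4496, 190.1217],
       [  0.    ,   0.    ,   1.    ]]), 'dist': array([-0.0806,  0.    ,  0.    ,  0.    ,  0.    ]), 'hand_eye': array([[-0.0008,  0.9578,  0.2875,  0.0794],
       [ 1.    ,  0.0009, -0.0002,  0.0001],
       [-0.0005,  0.2875, -0.9578, -0.1754],
       [ 0.    ,  0.    ,  0.    ,  1.    ]])}
```

View pics/top0.png

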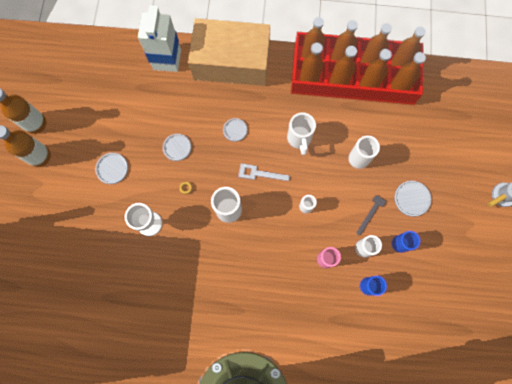

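View pics/side0.png

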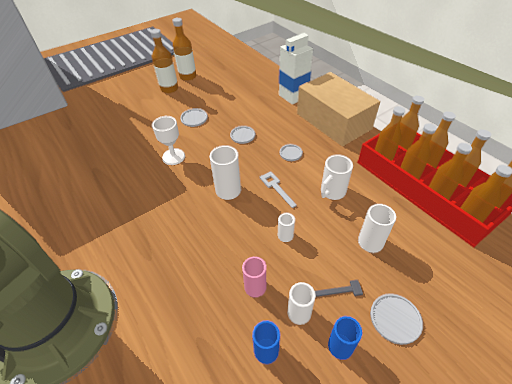

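The top view shows the saucers at px (412,198), (111,168), (177,147) and (235,130). The white beakers stand at (227,205) for the largest, (364,152), (369,246) and (308,204). The mug is at (302,130) and the goblet at (140,217), with blue and pink look-alikes near (369,246). The side view shows the same layout.

```bash
cat >> a.py <<'E'
def T_of(n,o=None):
    c=viewer.calibration(n)
    if n!="wrist": return c,c["T"]
    from scipy.spatial.transform import Rotation as R
    W=np.eye(4); W[:3,:3]=R.from_euler("xyz",o["tool_rot"],degrees=True).as_matrix(); W[:3,3]=o["tool_pos"]
    return c,W@c["hand_eye"]
def rays(n,uv,o=None):
    c,T=T_of(n,o); q=cv2.undistortPoints(np.float64(uv).reshape(-1,1,2),c["K"],c["dist"])[:,0]
    return T[:3,3], np.c_[q[:,0],-q[:,1],-np.ones(len(q))]@T[:3,:3].T
def plane(n,uv,z,o=None):
    c,r=rays(n,uv,o); return c+r*((z-c[2])/r[:,2])[:,None]
def proj(n,P,o=None):
    c,T=T_of(n,o); q=(np.atleast_2d(P)-T[:3,3])@T[:3,:3]; q=q*[1,-1,-1]
    return cv2.projectPoints(q,np.zeros(3),np.zeros(3),c["K"],c["dist"])[0][:,0]
def cloud(n,d,o=None):
    h,w=d.shape; v,u=np.mgrid[:h,:w]; c,r=rays(n,np.c_[u.ravel(),v.ravel()],o)
    P=(c+r*d.reshape(-1,1)).reshape(h,w,3); P[d<=0]=np.nan; return P
def circ(xy):
    A=np.c_[2*xy,np.ones(len(xy))]; s=np.linalg.lstsq(A,(xy**2).sum(1),rcond=None)[0]
    return s[:2],np.sqrt(s[2]+s[:2]@s[:2])
E
python3 - <<'E'
from a import *
print(proj("top",[[0,0,0],[.261,-.595,.2]]))
for n in("top","side"):
    f=np.load(n+"0.npz"); P=cloud(n,f["d"]); hsv=cv2.cvtColor(f["p"],cv2.COLOR_BGR2HSV)
    m=((hsv[...,1]<60)&(hsv[...,2]>90)&(P[...,2]<.3)&(P[...,2]>-.05)&(P[...,0]>.2)&(P[...,0]<.95)).astype(np.uint8)
    k,l,s,c=cv2.connectedComponentsWithStats(m)
    for i in range(1,k):
        if s[i,4]<80: continue
        Q=P[l==i]; zt=np.nanpercentile(Q[:,2],97)
        cnt=max(cv2.findContours((l==i).astype(np.uint8),0,1)[0],key=len)[:,0]
        print(n,c[i].round(),s[i,4],"zmax %.3f"%zt,"med",np.nanmedian(Q,0), "tops", np.array([*circ(Q[Q[:,2]>zt-.006][:,:2])[0],circ(Q[Q[:,2]>zt-.006][:,:2])[1]]))
    print("table z",np.nanmedian(P[150:230,250:300,2]))
E
```

```text
[[243.2334 399.467 ]
 [537.6002 313.4723]]
top [156.  32.] 1348 zmax 0.202 med [0.8408 0.2921 0.169 ] tops [0.8577 0.3    0.0214]
top [318.  22.] 105 zmax 0.188 med [ 0.8968 -0.0955  0.1838] tops [ 0.8989 -0.0956  0.0098]
top [352.  25.] 107 zmax 0.188 med [ 0.8973 -0.1777  0.1835] tops [ 0.8993 -0.1777  0.0096]
top [386.  29.] 93 zmax 0.186 med [ 0.8969 -0.2593  0.1831] tops [ 0.8985 -0.2596  0.009 ]
top [420.  32.] 109 zmax 0.187 med [ 0.8971 -0.3418  0.1835] tops [ 0.8979 -0.3421  0.0099]
top [168.  63.] 250 zmax 0.049 med [0.824  0.2846 0.0267] tops [0.8595 0.3011 0.0429]
top [316.  48.] 116 zmax 0.188 med [ 0.8298 -0.0966  0.1834] tops [ 0.828  -0.0949  0.0097]
top [351.  51.] 115 zmax 0.187 med [ 0.8289 -0.1782  0.1835] tops [ 0.8284 -0.1777  0.0096]
top [385.  54.] 118 zmax 0.188 med [ 0.8284 -0.2606  0.1836] tops [ 0.8285 -0.2598  0.0098]
top [420.  57.] 124 zmax 0.187 med [ 0.8293 -0.342   0.1831] tops [ 0.8294 -0.3413  0.0096]
top [ 31. 120.] 372 zmax 0.095 med [0.623  0.605  0.0651] tops [0.6393 0.6309 0.0308]
top [301. 131.] 824 zmax 0.097 med [ 0.6752 -0.084   0.0532] to
[... 2703 characters left out ...]
.6683 0.0889 0.0238]
side [336. 177.] 1118 zmax 0.094 med [ 0.6532 -0.0949  0.0656] tops [ 0.6652 -0.0839  0.0302]
side [504. 171.] 154 zmax 0.184 med [ 0.8248 -0.3433  0.1824] tops [ 0.8272 -0.3433  0.0098]
side [277. 187.] 329 zmax 0.007 med [0.5539 0.0226 0.0044] tops [0.5561 0.0033 0.0406]
side [376. 227.] 1287 zmax 0.104 med [ 0.6077 -0.2488  0.0693] tops [ 0.6217 -0.2457  0.0257]
side [286. 227.] 428 zmax 0.064 med [ 0.4759 -0.1207  0.0428] tops [ 0.4792 -0.1156  0.016 ]
side [311. 299.] 1264 zmax 0.084 med [ 0.3967 -0.276   0.0392] tops [ 0.3868 -0.2696  0.021 ]
side [396. 319.] 2006 zmax 0.008 med [ 0.5266 -0.3909  0.0038] tops [ 0.5264 -0.3889  0.0336]
table z -0.0007718958832332312
```

Request:
{"name": "arm_command", "arguments": {
  "series": [
    [[34,-29,-5],0.14],
    [[68,-57,-10],0.28],
    [[102,-86,-15],0.414],
    [[136,-114,-20],0.414],
    [[172,-143,-20],0.414]
  ],
  "grip": -0.2,
  "grip_force": 20
}}

```text
time_s: 0.6
tool_pos: [0.3618, -0.3937, 0.2297]
tool_rot: [179.9, -0.0, -0.1]
force: [1.0, -0.5, -0.4]
grip_width: 0.057
grasp_force: 0.0
```

Request:
{"name": "arm_command", "arguments": {
  "series": [
    [[18,-40,0],0],
    [[37,-85,10],0],
    [[55,-130,20],0],
    [[73,-175,30],0],
    [[90,-210,30],0]
  ]
}}

```text
time_s: 1.1
tool_pos: [0.4508, -0.1816, 0.1976]
tool_rot: [-179.9, 0.1, 0.1]
force: [0.1, -0.6, 0.2]
grip_width: 0.0521
grasp_force: 0.0
```

Request:
{"name": "arm_command", "arguments": {
  "series": [
    [[14,-34,20],0],
    [[28,-68,50],0],
    [[28,-68,60],0],
    [[28,-68,60],0],
    [[28,-68,60],0]
  ]
}}

```text
time_s: 1.6
tool_pos: [0.4791, -0.1183, 0.1394]
tool_rot: [180.0, 0.0, -0.1]
force: [-0.2, -0.2, 0.2]
grip_width: 0.0524
grasp_force: 0.0
```

```bash
python3 - <<'E'
from a import *
o=env.get_obs(); p,d=viewer.read_camera("wrist"); cv2.imwrite("pics/w1.png",p)
print(o["tool_pos"],o["tool_rot"],o["qpos"],o["grip_width"])
P=cloud("wrist",d,o); h=cv2.cvtColor(p,cv2.COLOR_BGR2HSV)
m=(P[...,2]>.057)&(P[...,2]<.07)&(h[...,1]<60)&(np.hypot(P[...,0]-.48,P[...,1]+.115)<.04)
Q=P[m]; print(m.sum(),circ(Q[:,:2]),np.percentile(Q[:,2],95))
E
```

```text
[ 0.4791 -0.1183  0.1394] [179.973    0.0217  -0.0962] [ 36.1455   3.374  -26.0558 109.2918   1.6339  67.7013 -80.5877] 0.05243148360730489
732 (array([ 0.4825, -0.1148]), np.float64(0.01575915771079886)) 0.06490232230831698
```

View pics/w1.png

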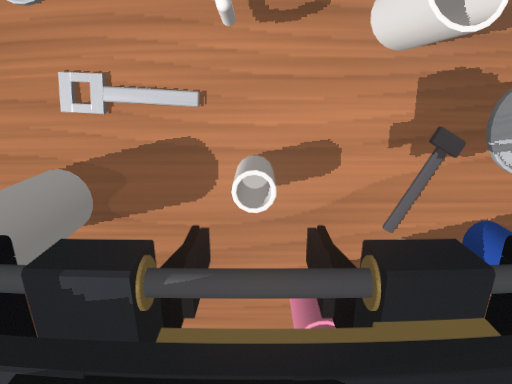

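The wrist view shows beaker 1 at px (254,190), centred between the open fingers. All three views agree on its position to about 2 mm.

Request:
{"name": "arm_command", "arguments": {
  "series": [
    [[2,-3,30],0],
    [[2,-3,60],0],
    [[2,-3,85],0],
    [[2,-3,100],0],
    [[2,-3,108],0]
  ]
}}

```text
time_s: 2.15
tool_pos: [0.4809, -0.1156, 0.0307]
tool_rot: [180.0, 0.0, -0.2]
force: [0.4, 0.5, -0.2]
grip_width: 0.0522
grasp_force: 0.0
```

Request:
{"name": "arm_command", "arguments": {
  "series": [
    [[0,0,0],0],
    [[0,0,0],0],
    [[0,0,0],0],
    [[0,0,0],0],
    [[0,0,0],0]
  ],
  "grip": 1
}}

```text
time_s: 2.65
tool_pos: [0.4825, -0.1147, 0.0325]
tool_rot: [179.9, -0.1, -0.0]
force: [0.7, -0.4, 4.7]
grip_width: 0.0352
grasp_force: 20.0
```

Request:
{"name": "arm_command", "arguments": {
  "series": [
    [[0,0,-10],0],
    [[0,0,-40],0],
    [[0,0,-75],0],
    [[0,0,-105],0],
    [[0,0,-120],0]
  ]
}}

```text
time_s: 3.15
tool_pos: [0.4827, -0.114, 0.1546]
tool_rot: [179.9, -0.2, 0.0]
force: [0.2, -0.2, -0.2]
grip_width: 0.035
grasp_force: 20.0
```

Request:
{"name": "arm_command", "arguments": {
  "series": [
    [[20,-22,0],0],
    [[50,-55,0],0],
    [[82,-90,0],0],
    [[115,-125,0],0],
    [[140,-153,0],0]
  ]
}}

```text
time_s: 3.65
tool_pos: [0.6225, 0.0416, 0.1516]
tool_rot: [-179.9, -0.0, 0.1]
force: [-0.7, 0.1, 0.5]
grip_width: 0.0352
grasp_force: 20.0
```

Request:
{"name": "arm_command", "arguments": {
  "series": [
    [[20,-22,0],0],
    [[36,-40,0],0],
    [[47,-51,0],0],
    [[47,-51,10],0],
    [[47,-51,20],0]
  ]
}}

```text
time_s: 4.15
tool_pos: [0.6678, 0.0897, 0.1304]
tool_rot: [180.0, 0.1, 0.0]
force: [-0.1, -1.1, -1.0]
grip_width: 0.0351
grasp_force: 20.0
```

```bash
cat > chk.py <<'E'
from a import *
import sys
name,cx,cy=sys.argv[1],float(sys.argv[2]),float(sys.argv[3])
o=env.get_obs(); p,d=viewer.read_camera("wrist"); cv2.imwrite(f"pics/{name}.png",p)
print(o["tool_pos"],o["tool_rot"],o["qpos"],o["grip_width"],o["grasp_force"])
P=cloud("wrist",d,o); h=cv2.cvtColor(p,cv2.COLOR_BGR2HSV); r=np.hypot(P[...,0]-cx,P[...,1]-cy)
for lo,hi in [(.006,.0115),(.057,.07),(.077,.09),(.097,.11),(.117,.13)]:
    m=(P[...,2]>lo)&(P[...,2]<hi)&(h[...,1]<60)&(h[...,2]>90)&(r<.055)
    if m.sum()>60: print(lo,m.sum(),circ(P[m][:,:2]),np.percentile(P[m][:,2],95))
E
python3 chk.py s1 .669 .089
```

```text
[0.6678 0.0897 0.1304] [179.9718   0.0564   0.0154] [  13.9386   27.2395  -32.341    84.0919   14.8469   73.0166 -109.867 ] 0.0351242827039196 19.997474066913128
0.006 655 (array([0.6714, 0.0898]), np.float64(0.02948724562954159)) 0.009028958398051883
0.097 355 (array([0.6692, 0.0896]), np.float64(0.01590084457200345)) 0.10948932247307708
0.117 745 (array([0.6696, 0.0898]), np.float64(0.015678630544763424)) 0.1294888725277514
```

View pics/s1.png

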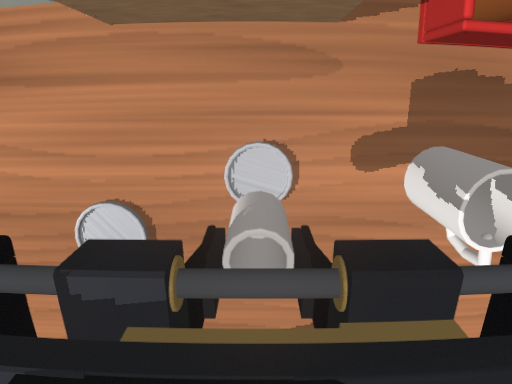

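Beaker 1 hangs straight over saucer 1, with the beaker at px (258,240) and the saucer at (259,174). Their measured centres agree within 2 mm, so I'm lowering it.

Request:
{"name": "arm_command", "arguments": {
  "series": [
    [[0,0,30],0],
    [[0,0,60],0],
    [[0,0,80],0],
    [[0,0,88],0],
    [[0,0,90],0]
  ]
}}

```text
time_s: 4.7
tool_pos: [0.6672, 0.0885, 0.0401]
tool_rot: [179.9, 0.1, -0.1]
force: [-1.3, 0.1, -0.2]
grip_width: 0.035
grasp_force: 20.0
```

Request:
{"name": "arm_command", "arguments": {
  "series": [
    [[0,0,2],0],
    [[0,0,4],0],
    [[0,0,5],0],
    [[0,0,5.5],0],
    [[0,0,5.5],0]
  ]
}}

```text
time_s: 5.2
tool_pos: [0.6689, 0.0899, 0.0366]
tool_rot: [180.0, -0.1, -0.0]
force: [0.6, -0.3, 2.1]
grip_width: 0.0353
grasp_force: 20.0
```

```bash
python3 chk.py s1b .669 .089
```

```text
[0.6689 0.0899 0.0366] [179.9908  -0.0662  -0.0129] [  13.0282   31.958   -30.8787   88.9389   17.6299   63.9348 -111.8174] 0.0352724632839155 20.000132555142045
0.006 1186 (array([0.674 , 0.0897]), np.float64(0.026928262130606152)) 0.01008089088679693
0.057 1449 (array([0.6703, 0.0901]), np.float64(0.015323836122961136)) 0.0686064427774686
```

Request:
{"name": "arm_command", "arguments": {
  "series": [
    [[0,0,0],0],
    [[0,0,0],0],
    [[0,0,0],0],
    [[0,0,0],0],
    [[0,0,0],0]
  ],
  "grip": -0.2
}}

```text
time_s: 5.75
tool_pos: [0.6683, 0.0899, 0.0356]
tool_rot: [180.0, 0.0, -0.0]
force: [-0.0, -0.9, -0.2]
grip_width: 0.0516
grasp_force: 0.0
```

Request:
{"name": "arm_command", "arguments": {
  "series": [
    [[0,0,-15],0],
    [[0,0,-50],0],
    [[0,0,-90],0],
    [[0,0,-130],0],
    [[-10,12,-160],0]
  ]
}}

```text
time_s: 6.25
tool_pos: [0.6595, 0.0806, 0.2]
tool_rot: [-179.9, -0.3, 0.2]
force: [-0.1, -1.1, 0.3]
grip_width: 0.0522
grasp_force: 0.0
```

```bash
python3 chk.py s1c .669 .089
```

```text
[0.6595 0.0806 0.2   ] [-179.8624   -0.2568    0.1667] [  15.5373   23.4225  -33.2382   80.9501   12.7531   79.1105 -107.7008] 0.052199642525884604 0.0
0.006 714 (array([0.6766, 0.089 ]), np.float64(0.024241116672917493)) 0.010951308170914109
0.057 544 (array([0.6688, 0.0898]), np.float64(0.015727217115315207)) 0.06889765256864312
```

View pics/s1c.png

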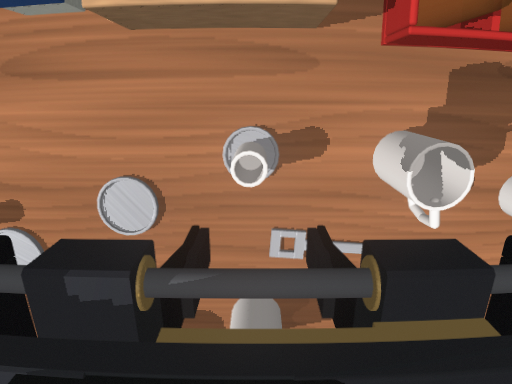

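Beaker 1 stands upright on saucer 1, with its mouth at px (250,170). Next is beaker 2.

Request:
{"name": "arm_command", "arguments": {
  "series": [
    [[-20,26,0],0],
    [[-50,64,0],0],
    [[-80,102,0],0],
    [[-110,140,0],0],
    [[-140,178,0],0]
  ],
  "grip": -0.55
}}

```text
time_s: 6.8
tool_pos: [0.5172, -0.1014, 0.1967]
tool_rot: [180.0, -0.1, 0.0]
force: [-0.0, -1.6, -0.0]
grip_width: 0.0671
grasp_force: 0.0
```

Request:
{"name": "arm_command", "arguments": {
  "series": [
    [[-30,39,0],0],
    [[-60,78,0],0],
    [[-90,116,0],0],
    [[-115,150,0],0],
    [[-132,171,20],0]
  ]
}}

```text
time_s: 7.3
tool_pos: [0.3858, -0.2752, 0.1791]
tool_rot: [179.7, -0.3, -0.2]
force: [1.2, -0.1, 0.6]
grip_width: 0.0675
grasp_force: 0.0
```

```bash
python3 chk.py b2 .387 -.268
```

```text
[ 0.3858 -0.2752  0.1791] [179.6845  -0.2887  -0.2289] [ 49.8021  -1.7411 -17.1885 109.3726  -0.4237  71.8784 -57.4802] 0.06749737220441065 0.0
0.006 426 (array([ 0.4037, -0.2661]), np.float64(0.02664214880428336)) 0.009999919186564274
0.057 303 (array([ 0.3905, -0.2692]), np.float64(0.020637004001376396)) 0.06930388156557638
0.077 834 (array([ 0.3891, -0.2691]), np.float64(0.020687787531328893)) 0.08497446816933137
```

View pics/b2.png

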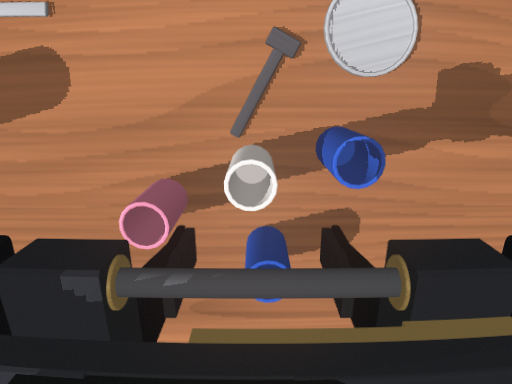

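The white beaker 2 is at px (251,180), between the pink cup at (145,222) and the blue ones at (355,160) and (268,265). There is room for the fingers on both sides.

Request:
{"name": "arm_command", "arguments": {
  "series": [
    [[2,-3,20],0],
    [[2,-3,55],0],
    [[2,-3,90],0],
    [[2,-3,115],0],
    [[2,-3,126],0]
  ]
}}

```text
time_s: 7.85
tool_pos: [0.3872, -0.2668, 0.0481]
tool_rot: [-179.9, 0.1, 0.0]
force: [-0.3, 0.3, -0.1]
grip_width: 0.0674
grasp_force: 0.0
```

Request:
{"name": "arm_command", "arguments": {
  "series": [
    [[0,0,0],0],
    [[0,0,0],0],
    [[0,0,0],0],
    [[0,0,0],0],
    [[0,0,0],0]
  ],
  "grip": 1
}}

```text
time_s: 8.35
tool_pos: [0.3895, -0.2689, 0.0512]
tool_rot: [179.9, -0.1, -0.0]
force: [-0.3, -0.9, 4.6]
grip_width: 0.0454
grasp_force: 20.0
```

Request:
{"name": "arm_command", "arguments": {
  "series": [
    [[0,0,-10],0],
    [[0,0,-40],0],
    [[0,0,-80],0],
    [[0,0,-120],0],
    [[0,0,-150],0]
  ]
}}

```text
time_s: 8.85
tool_pos: [0.3886, -0.2681, 0.2027]
tool_rot: [179.9, -0.1, -0.0]
force: [1.4, -0.6, -1.5]
grip_width: 0.0455
grasp_force: 20.0
```

Request:
{"name": "arm_command", "arguments": {
  "series": [
    [[10,-23,0],0],
    [[27,-62,0],0],
    [[45,-104,0],0],
    [[63,-146,0],0],
    [[81,-188,0],0]
  ]
}}

```text
time_s: 9.35
tool_pos: [0.4694, -0.0783, 0.2002]
tool_rot: [180.0, 0.0, -0.0]
force: [0.1, -0.5, -0.9]
grip_width: 0.0455
grasp_force: 20.0
```

Request:
{"name": "arm_command", "arguments": {
  "series": [
    [[18,-42,0],0],
    [[36,-84,0],0],
    [[54,-126,0],0],
    [[72,-168,0],0],
    [[90,-208,0],0]
  ]
}}

```text
time_s: 9.85
tool_pos: [0.5595, 0.1296, 0.2001]
tool_rot: [180.0, 0.0, -0.0]
force: [1.6, -1.0, -1.1]
grip_width: 0.0453
grasp_force: 20.0
```

Request:
{"name": "arm_command", "arguments": {
  "series": [
    [[18,-40,0],0],
    [[34,-76,0],0],
    [[44,-100,0],0],
    [[48,-110,10],0],
    [[48,-110,20],0]
  ]
}}

```text
time_s: 10.35
tool_pos: [0.6068, 0.2393, 0.1788]
tool_rot: [-180.0, 0.1, 0.1]
force: [-0.0, -0.2, -3.0]
grip_width: 0.0451
grasp_force: 20.0
```

```bash
python3 chk.py s2 .607 .237
```

```text
[0.6068 0.2393 0.1788] [-179.9746    0.0657    0.1288] [   8.1459   25.0605  -42.7629   83.9222   17.0595   77.7221 -125.4261] 0.045106318080565574 19.99762115534395
0.006 563 (array([0.6084, 0.2381]), np.float64(0.03446791578171555)) 0.009149485712349664
```

Request:
{"name": "arm_command", "arguments": {
  "series": [
    [[0,0,25],0],
    [[0,0,60],0],
    [[0,0,95],0],
    [[0,0,115],0],
    [[0,0,120],0]
  ]
}}

```text
time_s: 10.9
tool_pos: [0.6053, 0.2334, 0.0562]
tool_rot: [179.7, 0.3, -0.2]
force: [-0.8, -1.0, -1.6]
grip_width: 0.0452
grasp_force: 20.0
```

Request:
{"name": "arm_command", "arguments": {
  "series": [
    [[0,0,2],0],
    [[0,0,4],0],
    [[0,0,5],0],
    [[0,0,5.5],0],
    [[0,0,5.5],0]
  ]
}}

```text
time_s: 11.4
tool_pos: [0.6081, 0.2381, 0.0554]
tool_rot: [-180.0, -0.1, -0.0]
force: [-0.0, 0.0, 0.9]
grip_width: 0.0454
grasp_force: 20.0
```

```bash
python3 chk.py s2b .607 .237
```

```text
[0.6081 0.2381 0.0554] [-179.9913   -0.0986   -0.011 ] [   6.8134   30.7834  -40.3796   91.3724   21.3802   65.6916 -128.474 ] 0.04536158637246807 20.000153733417392
0.006 1402 (array([0.6119, 0.2381]), np.float64(0.03148787675193912)) 0.010541578089165646
0.057 1036 (array([0.6097, 0.2382]), np.float64(0.020420982471154227)) 0.06940974391331844
0.077 1912 (array([0.6081, 0.2382]), np.float64(0.02094151520943751)) 0.08867502850363862
```

View pics/s2b.png

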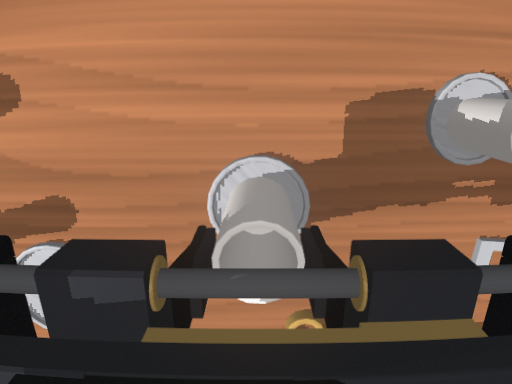

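Beaker 2 is seated in saucer 2: the mouth is at px (258,255), inside the rim circle at (258,205), and its top measures 88.7 mm where 88 is expected. I'm releasing it and moving to beaker 3.

Request:
{"name": "arm_command", "arguments": {
  "series": [
    [[0,0,0.5],0],
    [[0,0,0.5],0],
    [[0,0,0.5],0],
    [[0,0,0.5],0],
    [[0,0,0.5],0]
  ]
}}

```text
time_s: 11.95
tool_pos: [0.6083, 0.238, 0.0553]
tool_rot: [180.0, -0.1, -0.0]
force: [-1.1, -1.5, 5.5]
grip_width: 0.045
grasp_force: 20.0
```

Request:
{"name": "arm_command", "arguments": {
  "series": [
    [[0,0,0],0],
    [[0,0,0],0],
    [[0,0,0],0],
    [[0,0,0],0],
    [[0,0,0],0]
  ],
  "grip": -0.55
}}

```text
time_s: 12.45
tool_pos: [0.6073, 0.2379, 0.0535]
tool_rot: [180.0, 0.0, -0.0]
force: [-0.9, -0.1, 0.7]
grip_width: 0.0664
grasp_force: 0.0
```

Request:
{"name": "arm_command", "arguments": {
  "series": [
    [[0,0,-15],0],
    [[0,0,-50],0],
    [[0,0,-90],0],
    [[0,0,-130],0],
    [[0,12,-160],0]
  ]
}}

```text
time_s: 12.95
tool_pos: [0.6073, 0.2288, 0.2181]
tool_rot: [-179.8, -0.2, 0.2]
force: [0.1, 0.2, 0.1]
grip_width: 0.0674
grasp_force: 0.0
```

```bash
python3 chk.py s2c .607 .237
```

```text
[0.6073 0.2288 0.2181] [-179.8314   -0.1991    0.1899] [   9.5102   23.1815  -43.3125   81.6076   15.8177   81.1608 -123.6339] 0.06735246432138171 0.0
0.006 859 (array([0.617, 0.237]), np.float64(0.02679132087517168)) 0.01093791270639769
0.057 231 (array([0.609 , 0.2378]), np.float64(0.020654871434457062)) 0.0696410294268969
0.077 735 (array([0.6078, 0.2378]), np.float64(0.02064366736709216)) 0.08895191126650669
```

Request:
{"name": "arm_command", "arguments": {
  "series": [
    [[1,38,0],0],
    [[3,83,0],0],
    [[4,128,0],0],
    [[5,173,0],0],
    [[6,218,0],0]
  ],
  "grip": -0.8
}}

```text
time_s: 13.5
tool_pos: [0.6134, 0.0062, 0.2149]
tool_rot: [180.0, -0.1, 0.0]
force: [0.2, -0.8, -0.4]
grip_width: 0.078
grasp_force: 0.0
```

Request:
{"name": "arm_command", "arguments": {
  "series": [
    [[1,45,0],0],
    [[3,90,0],0],
    [[5,135,0],0],
    [[6,180,0],0],
    [[8,220,0],0]
  ]
}}

```text
time_s: 14.0
tool_pos: [0.6211, -0.215, 0.2149]
tool_rot: [179.9, -0.1, -0.1]
force: [0.6, -0.5, 1.2]
grip_width: 0.0783
grasp_force: 0.0
```

Request:
{"name": "arm_command", "arguments": {
  "series": [
    [[0,20,0],0],
    [[0,32,0],0],
    [[0,32,10],0],
    [[0,32,20],0],
    [[0,32,20],0]
  ]
}}

```text
time_s: 14.5
tool_pos: [0.6207, -0.2406, 0.1915]
tool_rot: [-179.9, 0.2, 0.2]
force: [-1.2, -0.4, -0.3]
grip_width: 0.0783
grasp_force: 0.0
```

```bash
python3 chk.py b3 .622 -.244
```

```text
[ 0.6207 -0.2406  0.1915] [-179.8607    0.1876    0.2228] [ 43.1956  24.1726 -32.7925  80.9114  12.9656  78.9182 -79.6103] 0.07829008607227489 0.0
0.006 511 (array([ 0.623 , -0.2447]), np.float64(0.01769688670956701)) 0.009835036299819577
0.057 358 (array([ 0.6257, -0.2447]), np.float64(0.02562210048490179)) 0.06940559336474615
0.077 432 (array([ 0.6257, -0.2447]), np.float64(0.025555057192739237)) 0.08934746756504015
0.097 1103 (array([ 0.6243, -0.2448]), np.float64(0.02560612022089875)) 0.10504827791088403
```

View pics/b3.png

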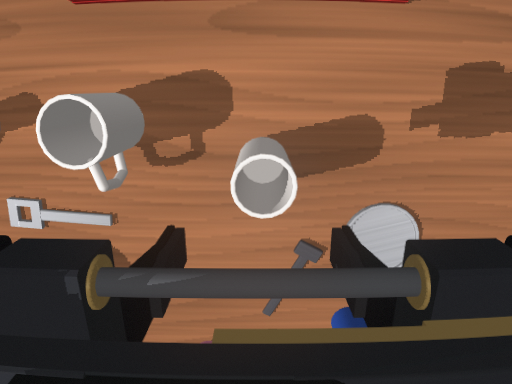

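Beaker 3 is at px (264,180), centred between the fingers and clear of the mug at (90,130).

Request:
{"name": "arm_command", "arguments": {
  "series": [
    [[2,0,20],0],
    [[2,0,55],0],
    [[2,0,90],0],
    [[2,0,115],0],
    [[2,0,126],0]
  ]
}}

```text
time_s: 15.05
tool_pos: [0.6219, -0.2422, 0.065]
tool_rot: [-179.9, 0.2, 0.1]
force: [-0.6, 0.8, -0.1]
grip_width: 0.0783
grasp_force: 0.0
```

Request:
{"name": "arm_command", "arguments": {
  "series": [
    [[0,0,0],0],
    [[0,0,0],0],
    [[0,0,0],0],
    [[0,0,0],0],
    [[0,0,0],0]
  ],
  "grip": 1,
  "grip_force": 25
}}

```text
time_s: 15.55
tool_pos: [0.6245, -0.2447, 0.0696]
tool_rot: [179.9, -0.2, -0.0]
force: [0.5, 0.3, 5.1]
grip_width: 0.0552
grasp_force: 25.0
```

Request:
{"name": "arm_command", "arguments": {
  "series": [
    [[0,0,-10],0],
    [[0,0,-40],0],
    [[0,0,-80],0],
    [[0,0,-120],0],
    [[0,0,-150],0]
  ]
}}

```text
time_s: 16.05
tool_pos: [0.6236, -0.2439, 0.2207]
tool_rot: [180.0, -0.1, 0.0]
force: [1.0, -0.1, -2.1]
grip_width: 0.0548
grasp_force: 25.0
```

Request:
{"name": "arm_command", "arguments": {
  "series": [
    [[-3,-22,0],0],
    [[-9,-62,0],0],
    [[-15,-105,0],0],
    [[-21,-149,0],0],
    [[-27,-193,0],0]
  ]
}}

```text
time_s: 16.55
tool_pos: [0.5947, -0.0485, 0.2166]
tool_rot: [-180.0, 0.1, 0.0]
force: [-0.0, 0.8, -1.4]
grip_width: 0.055
grasp_force: 25.0
```

Request:
{"name": "arm_command", "arguments": {
  "series": [
    [[-6,-45,0],0],
    [[-12,-90,0],0],
    [[-18,-135,0],0],
    [[-25,-180,0],0],
    [[-32,-225,0],0]
  ]
}}

```text
time_s: 17.05
tool_pos: [0.5624, 0.1759, 0.2168]
tool_rot: [179.9, 0.1, 0.0]
force: [1.6, -0.1, -2.0]
grip_width: 0.0546
grasp_force: 25.0
```

Request:
{"name": "arm_command", "arguments": {
  "series": [
    [[-6,-45,0],-0.06],
    [[-12,-90,0],-0.15],
    [[-20,-135,0],-0.24],
    [[-27,-185,0],-0.32],
    [[-31,-227,0],-0.35]
  ]
}}

```text
time_s: 17.55
tool_pos: [0.5307, 0.4036, 0.2167]
tool_rot: [-180.0, 0.1, 20.3]
force: [0.8, -0.4, -1.3]
grip_width: 0.0548
grasp_force: 25.0
```

Request:
{"name": "arm_command", "arguments": {
  "series": [
    [[0,0,0],0],
    [[0,0,5],0],
    [[0,0,15],0],
    [[0,0,20],0],
    [[0,0,20],0]
  ]
}}

```text
time_s: 18.05
tool_pos: [0.5338, 0.3984, 0.1959]
tool_rot: [179.9, 0.1, 19.9]
force: [-0.3, 0.4, -2.6]
grip_width: 0.0546
grasp_force: 25.0
```

```bash
python3 chk.py s3 .533 .400
```

```text
[0.5338 0.3984 0.1959] [179.8919   0.144   19.8958] [  -3.7211   28.5749  -49.8852   80.1254   21.7354   81.3781 -123.5034] 0.05461144356487687 25.044092585449107
0.006 536 (array([0.5349, 0.4011]), np.float64(0.03950999140473403)) 0.00915694723921065
```

Request:
{"name": "arm_command", "arguments": {
  "series": [
    [[0,0,25],0],
    [[0,0,60],0],
    [[0,0,95],0],
    [[0,0,115],0],
    [[0,0,120],0]
  ]
}}

```text
time_s: 18.6
tool_pos: [0.5327, 0.3987, 0.0749]
tool_rot: [179.9, 0.2, 20.0]
force: [-0.7, -0.3, -2.7]
grip_width: 0.0551
grasp_force: 25.0
```

Request:
{"name": "arm_command", "arguments": {
  "series": [
    [[0,0,2],0],
    [[0,0,4],0],
    [[0,0,5],0],
    [[0,0,5.5],0],
    [[0,0,5.5],0]
  ]
}}

```text
time_s: 19.1
tool_pos: [0.5342, 0.4014, 0.0736]
tool_rot: [-180.0, -0.1, 20.0]
force: [0.4, -0.9, 1.8]
grip_width: 0.0551
grasp_force: 25.1
```

```bash
python3 chk.py s3b .533 .400
```

```text
[0.5342 0.4014 0.0736] [-179.9837   -0.1197   20.0365] [  -4.9013   33.7912  -47.3271   87.9896   25.9177   69.554  -126.4819] 0.0550930174936479 25.052170447306708
0.006 1530 (array([0.5413, 0.4033]), np.float64(0.03446393208023166)) 0.010803855519733344
0.057 1301 (array([0.5355, 0.4019]), np.float64(0.025497016723686997)) 0.0693624406753652
0.077 989 (array([0.5361, 0.402 ]), np.float64(0.02505402283351381)) 0.08949037982136229
0.097 2913 (array([0.5345, 0.4015]), np.float64(0.025659212883218197)) 0.10866946939753538
```

View pics/s3b.png

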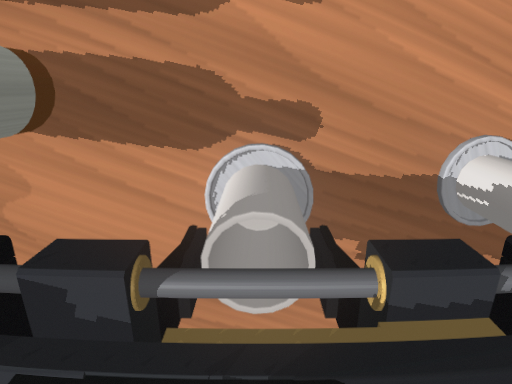

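Beaker 3 is seated in saucer 3: the mouth is at px (258,262), inside the rim at (258,195), and its top measures 108.7 mm. I'm releasing it and moving to beaker 4.

Request:
{"name": "arm_command", "arguments": {
  "series": [
    [[0,0,0.5],0],
    [[0,0,0.5],0],
    [[0,0,0.5],0],
    [[0,0,0.5],0],
    [[0,0,0.5],0]
  ]
}}

```text
time_s: 19.65
tool_pos: [0.5343, 0.4014, 0.0736]
tool_rot: [-180.0, -0.1, 20.0]
force: [-1.2, -2.5, 6.4]
grip_width: 0.0549
grasp_force: 25.1
```

Request:
{"name": "arm_command", "arguments": {
  "series": [
    [[0,0,0],0],
    [[0,0,0],0],
    [[0,0,0],0],
    [[0,0,0],0],
    [[0,0,0],0]
  ],
  "grip": -0.8
}}

```text
time_s: 20.15
tool_pos: [0.5333, 0.4009, 0.0714]
tool_rot: [180.0, 0.0, 20.0]
force: [-0.5, 0.2, 0.1]
grip_width: 0.0776
grasp_force: 0.0
```

Request:
{"name": "arm_command", "arguments": {
  "series": [
    [[0,0,-15],0],
    [[0,0,-50],0],
    [[0,0,-90],0],
    [[0,0,-130],0],
    [[0,0,-160],0]
  ]
}}

```text
time_s: 20.65
tool_pos: [0.5337, 0.4018, 0.236]
tool_rot: [-179.9, -0.2, 20.1]
force: [0.0, -0.2, -0.4]
grip_width: 0.0782
grasp_force: 0.0
```

Request:
{"name": "arm_command", "arguments": {
  "series": [
    [[0,0,0],0.1],
    [[0,0,0],0.2],
    [[0,0,0],0.3],
    [[0,0,0],0.35],
    [[0,0,0],0.35]
  ],
  "grip": -1
}}

```text
time_s: 21.15
tool_pos: [0.5334, 0.4012, 0.233]
tool_rot: [-180.0, -0.1, 0.0]
force: [1.0, -0.4, 0.2]
grip_width: 0.0871
grasp_force: 0.0
```

Request:
{"name": "arm_command", "arguments": {
  "series": [
    [[-6,22,0],0],
    [[-16,62,0],0],
    [[-26,102,0],0],
    [[-36,144,0],0],
    [[-46,184,0],0]
  ]
}}

```text
time_s: 21.65
tool_pos: [0.4869, 0.2155, 0.2321]
tool_rot: [180.0, -0.0, 0.1]
force: [-0.3, -1.1, 0.4]
grip_width: 0.0869
grasp_force: 0.0
```

Request:
{"name": "arm_command", "arguments": {
  "series": [
    [[-10,40,0],0],
    [[-20,80,0],0],
    [[-28,114,0],0],
    [[-34,134,0],0],
    [[-34,134,0],0]
  ]
}}

```text
time_s: 22.15
tool_pos: [0.4531, 0.0796, 0.2323]
tool_rot: [179.9, -0.0, -0.3]
force: [-0.1, 0.7, -0.2]
grip_width: 0.0872
grasp_force: 0.0
```

```bash
python3 chk.py b4 .453 .0825
```

```text
[0.4531 0.0796 0.2323] [179.8595  -0.0488  -0.2506] [ 28.8882  -5.2486 -39.3249 105.5107  -3.2409  78.5497 -99.9266] 0.08721456929845503 0.0
0.006 611 (array([0.4509, 0.0835]), np.float64(0.019769721143560955)) 0.009311608761910839
0.057 294 (array([0.4561, 0.0834]), np.float64(0.030525877675190344)) 0.06935714435733611
0.077 355 (array([0.4561, 0.0834]), np.float64(0.030539018461813075)) 0.08960364737870474
0.097 427 (array([0.4561, 0.0834]), np.float64(0.03053546450168698)) 0.1092937682456179
0.117 1141 (array([0.4548, 0.0834]), np.float64(0.03057547040851235)) 0.12484882048567109
```

View pics/b4.png

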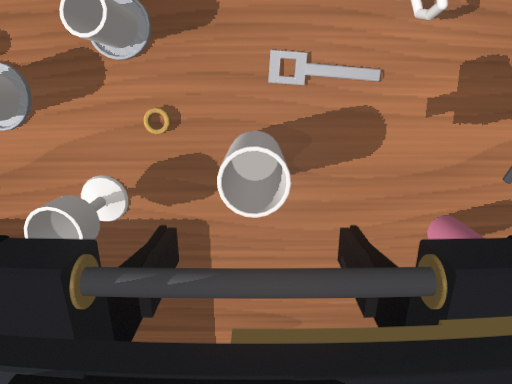

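Beaker 4 is at px (254,180), centred between the fingers. The goblet at (60,225) is clear.

Request:
{"name": "arm_command", "arguments": {
  "series": [
    [[1,-1,20],0],
    [[1,-1,45],0],
    [[1,-1,65],0],
    [[1,-1,72],0],
    [[1,-1,75],0]
  ]
}}

```text
time_s: 22.7
tool_pos: [0.4542, 0.0854, 0.1565]
tool_rot: [-180.0, 0.0, 0.1]
force: [-0.6, -0.1, -0.1]
grip_width: 0.0869
grasp_force: 0.0
```

Request:
{"name": "arm_command", "arguments": {
  "series": [
    [[0,0,10],0],
    [[0,0,30],0],
    [[0,0,52],0],
    [[0,0,67],0],
    [[0,0,72],0]
  ]
}}

```text
time_s: 23.2
tool_pos: [0.4538, 0.0841, 0.0837]
tool_rot: [-180.0, 0.1, 0.0]
force: [-0.6, -0.5, 0.9]
grip_width: 0.087
grasp_force: 0.0
```

Request:
{"name": "arm_command", "arguments": {
  "series": [
    [[0,0,0],0],
    [[0,0,0],0],
    [[0,0,0],0],
    [[0,0,0],0],
    [[0,0,0],0]
  ],
  "grip": 1,
  "grip_force": 30
}}

```text
time_s: 23.7
tool_pos: [0.4553, 0.0838, 0.0856]
tool_rot: [180.0, -0.1, -0.0]
force: [0.7, -0.6, 3.3]
grip_width: 0.0658
grasp_force: 30.0
```

Request:
{"name": "arm_command", "arguments": {
  "series": [
    [[0,0,-10],0],
    [[0,0,-40],0],
    [[0,0,-80],0],
    [[0,0,-120],0],
    [[0,0,-150],0]
  ]
}}

```text
time_s: 24.2
tool_pos: [0.4545, 0.0843, 0.2374]
tool_rot: [180.0, -0.1, 0.0]
force: [0.4, -0.2, -3.3]
grip_width: 0.066
grasp_force: 30.0
```

Request:
{"name": "arm_command", "arguments": {
  "series": [
    [[3,20,0],0],
    [[8,55,0],0],
    [[14,95,0],0],
    [[21,135,0],0],
    [[27,175,0],0]
  ]
}}

```text
time_s: 24.7
tool_pos: [0.4811, -0.0923, 0.235]
tool_rot: [-180.0, 0.0, 0.0]
force: [1.3, 0.3, -2.1]
grip_width: 0.0659
grasp_force: 30.0
```

Request:
{"name": "arm_command", "arguments": {
  "series": [
    [[6,40,0],0],
    [[12,80,0],0],
    [[18,120,0],0],
    [[24,160,0],0],
    [[30,195,0],0]
  ]
}}

```text
time_s: 25.2
tool_pos: [0.5107, -0.2882, 0.2346]
tool_rot: [-180.0, 0.1, -0.1]
force: [1.3, -0.0, -2.5]
grip_width: 0.0657
grasp_force: 30.0
```

Request:
{"name": "arm_command", "arguments": {
  "series": [
    [[6,35,0],0],
    [[10,65,0],0],
    [[14,88,0],0],
    [[16,101,10],0],
    [[16,101,20],0]
  ]
}}

```text
time_s: 25.7
tool_pos: [0.5264, -0.3888, 0.2133]
tool_rot: [-180.0, 0.1, -0.2]
force: [0.1, 0.3, -1.7]
grip_width: 0.0661
grasp_force: 30.0
```

```bash
python3 chk.py s4 .527 -.388
```

```text
[ 0.5264 -0.3888  0.2133] [-179.9777    0.0612   -0.1648] [ 48.1658  19.8849 -18.2735  81.5459   6.2367  79.6236 -60.384 ] 0.06606682764743374 29.99526708808844
0.006 532 (array([ 0.5287, -0.3884]), np.float64(0.0442361232520706)) 0.009193183315833426
```

Request:
{"name": "arm_command", "arguments": {
  "series": [
    [[0,0,25],0],
    [[0,0,60],0],
    [[0,0,95],0],
    [[0,0,115],0],
    [[0,0,120],0]
  ]
}}

```text
time_s: 26.25
tool_pos: [0.5254, -0.3832, 0.0911]
tool_rot: [-179.7, 0.3, 0.1]
force: [0.2, 0.1, -2.4]
grip_width: 0.0661
grasp_force: 30.0
```

Request:
{"name": "arm_command", "arguments": {
  "series": [
    [[0,0,2],0],
    [[0,0,4],0],
    [[0,0,5],0],
    [[0,0,5.5],0],
    [[0,0,5.5],0]
  ]
}}

```text
time_s: 26.75
tool_pos: [0.5276, -0.3874, 0.09]
tool_rot: [180.0, -0.1, -0.0]
force: [-0.4, 0.1, -3.2]
grip_width: 0.066
grasp_force: 30.0
```

```bash
python3 chk.py s4b .527 -.388
```

```text
[ 0.5276 -0.3874  0.09  ] [179.9549  -0.0507  -0.0182] [ 47.8633  24.3916 -17.8569  90.0648   7.9367  66.7236 -61.6517] 0.06595488593984283 29.99561372998869
0.006 1701 (array([ 0.5375, -0.3889]), np.float64(0.03802305431631723)) 0.01103837944339281
0.057 1223 (array([ 0.5289, -0.3873]), np.float64(0.030459142811343314)) 0.0693546764276388
0.077 1121 (array([ 0.5292, -0.3873]), np.float64(0.030233918311411898)) 0.08915248295581191
0.097 1051 (array([ 0.5298, -0.3873]), np.float64(0.029772073963340064)) 0.10936753182800302
0.117 4488 (array([ 0.528 , -0.3871]), np.float64(0.03047133766243276)) 0.1289777252455718
```

View pics/s4b.png

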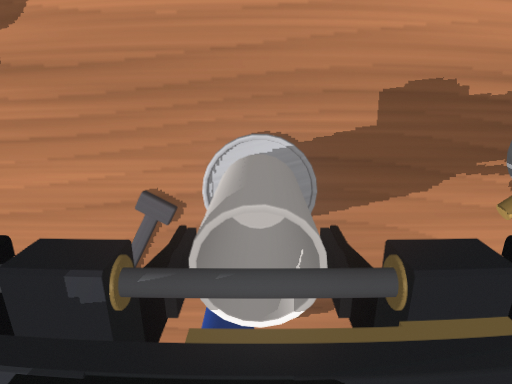

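Beaker 4 is inside the rim, with its mouth at px (258,265) and the saucer at (259,185). The force still shows its weight hanging, so I'm creeping down to contact.

Request:
{"name": "arm_command", "arguments": {
  "series": [
    [[0,0,0.3],0],
    [[0,0,0.6],0],
    [[0,0,0.8],0],
    [[0,0,1],0],
    [[0,0,1],0]
  ]
}}

```text
time_s: 27.3
tool_pos: [0.5279, -0.3874, 0.0897]
tool_rot: [179.9, -0.1, -0.0]
force: [-1.3, 1.1, 5.3]
grip_width: 0.0657
grasp_force: 30.0
```

Contact. Releasing and rising.

Request:
{"name": "arm_command", "arguments": {
  "series": [
    [[0,0,0],0],
    [[0,0,0],0],
    [[0,0,0],0],
    [[0,0,0],0],
    [[0,0,0],0]
  ],
  "grip": -1
}}

```text
time_s: 27.8
tool_pos: [0.5273, -0.387, 0.088]
tool_rot: [-180.0, 0.0, -0.0]
force: [-0.3, 0.0, 0.5]
grip_width: 0.0862
grasp_force: 0.0
```

Request:
{"name": "arm_command", "arguments": {
  "series": [
    [[0,0,-10],0],
    [[0,0,-40],0],
    [[0,0,-80],0],
    [[0,0,-120],0],
    [[0,0,-150],0]
  ]
}}

```text
time_s: 28.3
tool_pos: [0.5281, -0.3874, 0.2423]
tool_rot: [179.9, -0.2, -0.0]
force: [-0.3, -0.9, 0.7]
grip_width: 0.0872
grasp_force: 0.0
```

Request:
{"name": "arm_command", "arguments": {
  "series": [
    [[-20,40,0],0],
    [[-40,80,0],0],
    [[-60,120,0],0],
    [[-80,150,0],0],
    [[-80,150,0],0]
  ]
}}

```text
time_s: 28.8
tool_pos: [0.4408, -0.544, 0.2383]
tool_rot: [179.8, 0.2, -0.6]
force: [-0.5, -0.1, 0.0]
grip_width: 0.0869
grasp_force: 0.0
```

```bash
python3 - <<'E'
from a import *
o=env.get_obs(); print(o["time_s"],o["tool_pos"])
S={"1":(.669,.0892,.068),"2":(.6066,.2374,.088),"3":(.5332,.4002,.108),"4":(.5268,-.3882,.128),"mug":(.666,-.083,.095),"gob":(.3985,.28,.119)}
for n in("top","side"):
    p,d=viewer.read_camera(n); cv2.imwrite(f"pics/{n}9.png",p); P=cloud(n,d); h=cv2.cvtColor(p,cv2.COLOR_BGR2HSV)
    for k,(x,y,z) in S.items():
        m=(abs(P[...,2]-z)<.006)&(h[...,1]<60)&(np.hypot(P[...,0]-x,P[...,1]-y)<.06)
        print(n,k,m.sum(),circ(P[m][:,:2]) if m.sum()>10 else "")
E
```

```text
28.8 [ 0.4408 -0.544   0.2383]
top 1 76 (array([0.6669, 0.0893]), np.float64(0.016004730059273383))
top 2 108 (array([0.606 , 0.2373]), np.float64(0.020982067861553676))
top 3 143 (array([0.5323, 0.4006]), np.float64(0.025440221412090482))
top 4 179 (array([ 0.5255, -0.3858]), np.float64(0.030401696749567796))
top mug 147 (array([ 0.6667, -0.0817]), np.float64(0.029127945132175183))
top gob 167 (array([0.3989, 0.2811]), np.float64(0.028978754181803453))
side 1 61 (array([0.6651, 0.0888]), np.float64(0.01594148337268232))
side 2 72 (array([0.6045, 0.2366]), np.float64(0.0208703807860197))
side 3 96 (array([0.5322, 0.3996]), np.float64(0.025970962238237083))
side 4 382 (array([ 0.5242, -0.3876]), np.float64(0.030583228126423067))
side mug 164 (array([ 0.6652, -0.084 ]), np.float64(0.030237688433999953))
side gob 122 (array([0.3982, 0.2792]), np.float64(0.028618124482909447))
```

View pics/top9.png

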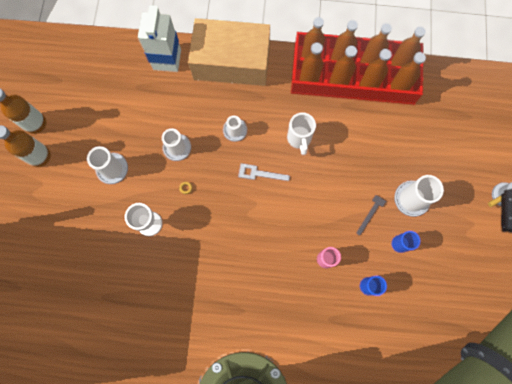

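View pics/side9.png

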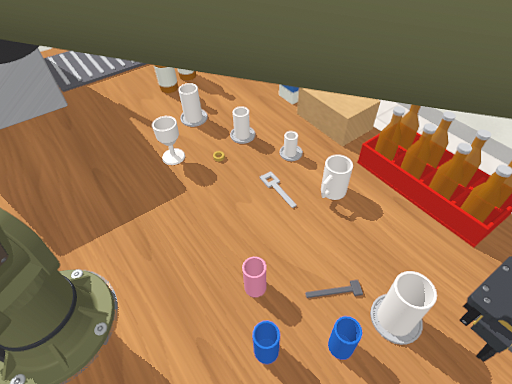

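All four beakers stand upright on their own saucers, at px (235,128), (176,143), (107,165) and (418,194) in the top view. The mug, goblet and coloured cups have not moved, and the gripper is clear of everything.

```bash
python3 -c "
from cell import env
print(env.sign_off())"
```

```text
the job is handed in; nothing more can be done
None
```

All four beakers stand upright on the saucers of their own size, and the mug, the goblet and the coloured look-alikes were left where they stood; the job was handed in at about 29 s, but no verdict came back.

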